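Lay a fuse holder on the sloped cradle under its sprung roller

ROBOT

A 6-joint arm with a two-finger parallel gripper is mounted at the origin on the work surface. World frame = base frame: x ahead of the robot, y to its left, z up, the work surface at z = 0. Lengths are in mm, angles in rad, forces in N, time in s.
With the tool pointing down it reaches from about 350 to 875 mm from the base axis. Payload 4.2 kg.
Tool frame: the origin (TCP) lies midway between the tips of the shut fingers; the grasp point (between the pads) lies 19 mm behind it; z points along the fingers, y is the direction in which the jaws open and shut (so a half turn about z gives the same grasp; the last joint's range is limited). The gripper opens to 85 mm and grips with 20 to 120 N. Pads are 22 mm wide; open, the fingers measure 114 mm over their backs; the gripper's body (76 mm by 85 mm) begins 54 mm behind the grasp point. The pads swing forward as they close: fully open they stand 13 mm farther back than shut.
Start: joints at [1.6, 0.385, 0.008, 0, -1.194, -0.259], TCP at [142.333, 608.556, 231.312] pointing down, gripper open.
Joint ranges: [-3.14, 3.14], [-1.21, 2.06], [-1.07, 1.41], [-3.16, 2.05], [-2.99, -0.16], [-3.1, 3.1]. Speed limits (rad/s): [2.79, 2.79, 3.14, 3.14, 3.14, 3.14].

INTERFACE

Orientations are given as a unit quaternion [x, y, z, w].
In Python, from bench import readout, optics, workorder, nets gives the robot as it stands. The module is installed in compiled form; this text tells all that it offers.
- The arm moves only by the tool move_arm, never from a script. Its argument "steps" is a list of rows, each a list of 7 numbers: the opening, from -1 (shut) to 1 (fully open), so that 0 is half open, then the shift along the world's x, y, z in mm, then the turn, a rotation vector about the world's x, y, z in rad. In form: [[gripper, tx, ty, tz, wx, wy, wz], ...]. A call has 1 to 5 rows; each row is the pose to reach, as a shift and turn from the pose commanded when the call began; what a row does not reach only later rows make up. A row lasts 1/12 s, in which the tool goes at most 41.7 mm and 7.16 degrees, less where a joint would pass 70% of its speed; a pose out of reach is approached as far as the arm can. A call with a gripper value outside its range is refused whole. The fingers move at their own pace and stop on an object; the grip force is fixed at half the most. Time passes only in rows, so rows that repeat a pose let the fingers close. It gives the time, the measured TCP pose, the force and the opening at its end, in the units of the state.
- readout.read_state(): the state, without advancing time (a new reading comes with each control period).
- optics.get_image(name): name is "scene" or "top" or "wrist"; returns a dict with "frame" (384x512x3 uint8, blue, green, red), "fx", "fy", "cx", "cy" (pixels), "rvec" (rotation vector, rad) and "tvec" (3), from world to camera coordinates, as OpenCV has them. Camera axes: x right, y down, z forward; pixel columns grow to the right and rows downward; lengths in mm; the calibration is good to about 2 mm. A picture is of the moment at which its call begins. There is no depth.
- workorder.job_done(): hands the job in, once; it reports no verdict.
Trained networks look in a picture, given as the dict that the camera call returned (one of the last four; its "shot" number tells which), for a name from the list of things; names that differ only in an ending like _2 or _b are one class to them, and where a whole thing is asked for, a point or a joint stands for the part that bears it (a point fixed in the world has none). Each returns a list of dicts, best first, with "conf" (0 to 1); they miss things now and then, are a little off and sometimes report something else, mostly with a low value. They report only what shows in the picture. A call takes as long as a camera call. They do not tell look-alikes from the thing itself.
- nets.silhouettes(name, picture): "region" (384x512 bool, what is visible of it) and "extent" ([left, top, right, bottom] in pixels, round what is visible of it).
- nets.tip_of(name, picture): "uv" ([column, row] in pixels: a listed point, or the origin of a listed thing).
The state is a dict: "clock": time; "joints": joint angles; "joint_vel": joint speeds; "joint_efforts": joint torques, N m; "position": TCP position; "ee_rot": TCP orientation; "contact_force": force on the tool from outside, world axes, zero at the start; "wrist_torque": the same for the moment, N m; "gripper_width": finger opening in mm.
Only numpy, scipy, OpenCV 4.12 (cv2) and the standard library are available. Lean on these libraries where they do the work, as an engineer would, in place of code of your own. Each camera call takes 0.05 s, during which the arm holds its last target.

TASK

Lay the longer of the two white ceramic fuse holders lengthwise on the narrow sloping rail of the aluminium cradle, either end up: slip its upper end under the sprung roller so that the roller bears down on its top, and let its lower end drop in behind the lip at the foot of the rail, between lip and back stop. It must lie flat on the rail and centred across it; set it in gently, without ramming it, let go, and leave the cradle's slope and the other parts on the desk as they are.

Things in the scene. Friction and masses are not known exactly. Their poses are not given: they have to be found in the camera images.
- long_holder_centre (a point): centre of the longer white ceramic fuse holder: a loose block 120 long (x) x 44 wide (y) x 30 mm high (z), about 0.3 kg, lying flat on the worktop. Both ends are alike, each with a 12 x 12 mm 45-degree bevel along its top edge; brass and dark fittings are flush. This point is 15 mm above its underside.
- short_holder_centre (a point): centre of the shorter fuse holder, same shape but only 86 mm long; a bystander. It and the long one may have changed places.
- cradle: aluminium cradle rocking on a level pin in a dark steel stand; origin on the pin, 88 mm over the worktop. x runs up the slope along the rail, y is level across it, z square to it. Position and heading vary; the slope is 24 to 36 degrees, another each time. The pin is clamped: the slope keeps unless an end is pushed with over 50 N.
- seat (a point): fixed point in the middle of the rail's top face, 30 mm square above the pin; axes as the cradle's. The rail is 26 mm wide (34 over the clamped frame); beside it all is free down to 13 mm below its top (the stand's cheeks are lower), so fingers pass its sides. A seated holder's underside centre lies on the rail within 9 mm of here, up or down the slope.
- fork_hinge (a point): hinge of the sprung hold-down arm, at the rail's upper end: x = 98 mm from the seat, 50 mm above the rail top, between two lugs 42 mm wide that end 60 mm above the rail top, the cradle's highest point: up to 230 mm over the worktop, so keep above it when crossing. The arm is a 32 mm wide wire fork reaching down the slope. Axes as the cradle's.
- roller_axle (a point): centre of the arm's free-turning rubber roller, 24 mm diameter, 16 mm wide (its axes spin, ignore them). At rest it is at x = 32 mm from the seat, its lowest point 22 mm above the rail. It rides up over a bevelled end slid up the slope beneath it (with the holder up to about 12 mm off the rail) and then presses down with 4 to 7 N.
- hold_arm (a joint): lift of the sprung hold-down arm, rad: 0 at rest, about 0.12 with a holder lying flat on the rail beneath the roller, more if lifted further; it springs back.
- insulator_centre (a point): centre of a squat green glass insulator, 80 mm diameter, 74 mm tall, standing; a bystander.
- lamp_cap_centre (a point): centre of a black lamp cap, 62 mm diameter, 48 mm tall; a bystander.
- adapter_centre (a point): centre of a brass coaxial adapter standing on its 48 mm flange, 70 mm tall; a bystander.
- long_holder: the longer fuse holder itself; origin at the centre of its underside, axes as at its centre point.
- rail_foot (a point): middle of the rail's top edge at its lower end, x = -86 mm from the seat; axes as the cradle's. A steel frame on the rail carries a lip (6 mm proud, 8 thick) and up the slope from it a back stop (24 mm proud, 8 thick), faces 122 mm apart. It is clamped firmly (holds 80 N), set up to 8 mm up or down from the middle, another way each time; no reading tells where: feel for the stop.
There are look-alikes about, which are no part of the job. What is shaped like the long_holder but blue, pink or turquoise is not meant.

How it is judged:
By the outcome, as a careful person would: the job done as asked, in the order asked, and still so for the second after the job is handed in, with the robot touching nothing.
It also fails if it takes over 48 s, if anything falls off the work surface, if the arm or the gripper's body presses on something with over 40 N, if the wrist force passes 120 N, or if a joint passes its speed limit or range.

## Working session

There is one attempt and no reset: what is moved stays moved. The work goes in short steps, Python scripts to look and compute and a tool call to move; the robot and the scene stay as the last step left them, time stands still between calls to the robot, and variables do not carry over. Pictures are saved under pics/ and viewed, and the job is handed in when it is done.

Besides the shell and the picture viewer there is one more tool, called in YAML: its name, and indented under it one key for each argument. move_arm: Moves the arm, as the interface text tells. Its arguments: {"type":"object","properties":{"steps":{"type":"array","items":{"type":"array","items":{"type":"number"}}}},"required":["steps"]}

```bash
mkdir -p pics; cat > h.py <<'E'
import numpy as np, cv2, pickle
from bench import readout, optics, workorder, nets
from scipy.spatial.transform import Rotation as R
def shot(n,tag):
    p=optics.get_image(n); cv2.imwrite(f'pics/{tag}.png',p['frame']); pickle.dump(p,open(f'pics/{tag}.pkl','wb')); return p
def proj(p,X):
    K=np.array([[p['fx'],0,p['cx']],[0,p['fy'],p['cy']],[0,0,1.]])
    return cv2.projectPoints(np.float64(X).reshape(-1,1,3),np.float64(p['rvec']),np.float64(p['tvec']),K,None)[0].reshape(-1,2)
def ray(p,uv):
    Rm=cv2.Rodrigues(np.float64(p['rvec']))[0]; t=np.float64(p['tvec']).ravel()
    d=Rm.T@np.array([(uv[0]-p['cx'])/p['fx'],(uv[1]-p['cy'])/p['fy'],1]); return -Rm.T@t,d/np.linalg.norm(d)
def onz(p,uv,z):
    o,d=ray(p,uv); return o+d*(z-o[2])/d[2]
def tri(obs):
    A=np.zeros((3,3));b=np.zeros(3)
    for p,uv in obs:
        o,d=ray(p,uv);M=np.eye(3)-np.outer(d,d);A+=M;b+=M@o
    X=np.linalg.solve(A,b); return X,[np.linalg.norm(proj(p,X)[0]-uv) for p,uv in obs]
E
python3 - <<'E'
from h import *
print(readout.read_state())
for n in ['scene','top']:
    p=shot(n,n+'0'); print(n,p['tvec'],p['fx'],p['shot'], ray(p,(256,192)))
    for k in ['long_holder_centre','short_holder_centre','cradle','seat','fork_hinge','roller_axle','rail_foot','insulator_centre','lamp_cap_centre','adapter_centre','long_holder']:
        print(k,[(np.round(d['uv']).tolist(),round(d['conf'],2)) for d in nets.tip_of(k,p)][:4])
E
```

```text
{'clock': 0.0, 'joints': array([ 1.59962458e+00,  3.85588086e-01,  6.61500766e-03, -5.09501557e-04,
       -1.19398543e+00, -2.58596328e-01]), 'joint_vel': array([ 0.00032652,  0.00159723, -0.00027691, -0.0008752 ,  0.00043363,
        0.0017637 ]), 'joint_efforts': array([-2.70071387e-04, -3.92284191e+01,  1.88407284e+01,  4.18643430e+00,
       -4.69420978e-03, -2.85169712e-06]), 'position': array([142.19259176, 608.00985205, 230.19675219]), 'ee_rot': array([ 9.93396696e-01, -1.14724796e-01, -7.95041977e-05,  1.10385549e-03]), 'contact_force': array([-0.20002761, -0.14419051,  1.05825546]), 'wrist_torque': array([-0.00933956, -0.05101395, -0.05463971]), 'gripper_width': 85.46823857098052}
scene [-265.20684001 -174.61408437 1621.34595609] 433.53685022059483 1 (array([1394.99872645, -373.46669193,  802.55133107]), array([-0.74518948,  0.35092543, -0.56704848]))
long_holder_centre [([389.0, 198.0], 0.91), ([353.0, 173.0], 0.9), ([349.0, 205.0], 0.75), ([305.0, 188.0], 0.69)]
short_holder_centre [([292.0, 219.0], 0.94), ([349.0, 206.0], 0.62), ([216.0, 241.0], 0.19)]
cradle [([183.0, 2
[... 507 characters left out ...]
473.51621965,   47.50317961, 1575.33679874]), array([ 0.04898845, -0.00634156, -0.99877921]))
long_holder_centre [([122.0, 183.0], 0.92), ([185.0, 240.0], 0.79), ([162.0, 193.0], 0.6)]
short_holder_centre [([224.0, 200.0], 0.82)]
cradle [([330.0, 178.0], 0.93)]
seat [([327.0, 179.0], 0.84)]
fork_hinge [([357.0, 177.0], 0.84)]
roller_axle [([335.0, 178.0], 0.49), ([221.0, 198.0], 0.4)]
rail_foot [([300.0, 177.0], 0.83), ([163.0, 192.0], 0.7)]
insulator_centre [([227.0, 142.0], 0.9), ([334.0, 179.0], 0.27)]
lamp_cap_centre [([180.0, 140.0], 0.87), ([355.0, 178.0], 0.66)]
adapter_centre [([391.0, 237.0], 0.74)]
long_holder [([124.0, 179.0], 0.73), ([164.0, 192.0], 0.68), ([186.0, 238.0], 0.57)]
```

```bash
python3 - <<'E'
import cv2
a=cv2.imread('pics/scene0.png');b=cv2.imread('pics/top0.png')
cv2.imwrite('pics/s0c.png',cv2.resize(a[140:300,70:430],None,fx=2.2,fy=2.2,interpolation=3))
cv2.imwrite('pics/t0c.png',cv2.resize(b[100:290,80:420],None,fx=2.3,fy=2.3,interpolation=3))
E
```

```text
(no output)
```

View pics/s0c.png

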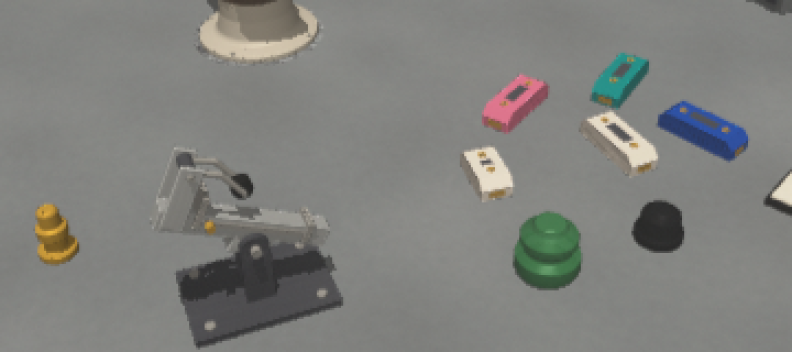

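View pics/t0c.png

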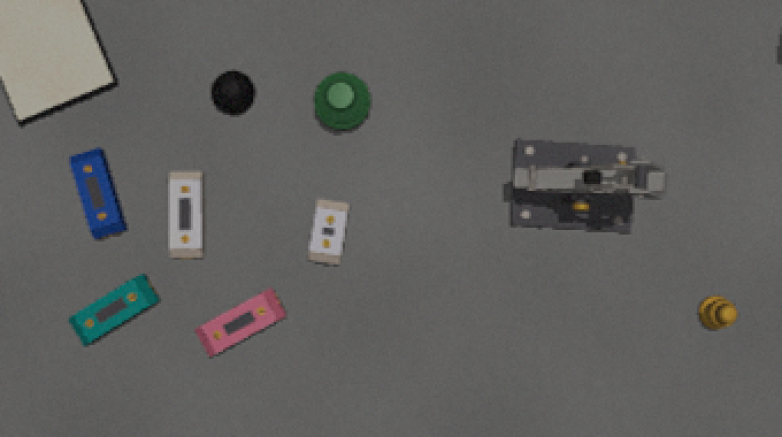

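The pictures show these candidates in the top view: white long at (161,193), white short (223,200), blue (122,184), turquoise (130,235) and pink (184,240). In the scene view the long white one is at (351,205) and the short one at (291,219). By the description I choose the white one at top (161,193). The cradle is at top (330,178), with its roller end pointing right (+column). Next I'll measure and take a close crop.

```bash
python3 - <<'E'
from h import *
P=pickle.load(open('pics/top0.pkl','rb'));S=pickle.load(open('pics/scene0.pkl','rb'))
print('tcp in top',proj(P,[142,608,230]),'scene',proj(S,[142,608,230]), 'base', proj(P,[0,0,0]),proj(S,[0,0,0]))
f=P['frame']
for c in [(161,193),(223,200)]:
    m=(f.min(2)>105).astype(np.uint8); 
    n,l,st,ce=cv2.connectedComponentsWithStats(m)
    pts=[]
    r=l[c[1]-25:c[1]+25,c[0]-18:c[0]+18]; 
    ys,xs=np.nonzero(r); pts=np.c_[xs+c[0]-18,ys+c[1]-25].astype(np.float32)
    rr=cv2.minAreaRect(pts); bx=cv2.boxPoints(rr)
    W=np.array([onz(P,b,25) for b in bx]); e=[np.linalg.norm(W[1]-W[0]),np.linalg.norm(W[2]-W[1])]
    ce=W.mean(0); i=int(np.argmax(e)); a=W[i+1]-W[i]
    print(rr,'centre',ce.round(1),'size',np.round(e,1),'yaw deg',np.degrees(np.arctan2(a[1],a[0])))
def pt(a,b): print(tri([(P,np.float64(a)),(S,np.float64(b))]))
for a,b in [((327,179),(186,237)),((357,177),(153,215)),((335,178),(177,225)),((300,177),(218,239)),((330,178),(183,246))]: pt(a,b)
c=cv2.resize(f[165:225,135:245],None,fx=7,fy=7,interpolation=3); cv2.imwrite('pics/crop1.png',c)
c=cv2.resize(f[150:210,290:380],None,fx=8,fy=8,interpolation=3); cv2.imwrite('pics/crop2.png',c)
c=cv2.resize(S['frame'][195:300,130:240],None,fx=7,fy=5.7,interpolation=3); cv2.imwrite('pics/crop3.png',cv2.resize(S['frame'][195:300,130:240],None,fx=5.7,fy=5.7,interpolation=3))
E
```

```text
tcp in top [[ 46.67358191 338.85754597]] scene [[350.11215973  79.16166677]] base [[268.25098368 364.56213238]] [[186.6952086  154.58352669]]
((160.0, 192.5), (37.0, 14.0), 90.0) centre [548.8 342.7  25. ] size [ 44.4 117.7] yaw deg -179.69857291111728
((222.27027893066406, 199.8783721923828), (14.631509780883789, 26.96143341064453), 9.462322235107422) centre [524.8 145.   25. ] size [85.7 46.6] yaw deg -9.400524066992523
(array([ 583.05980771, -179.85880345,  109.51925321]), [np.float64(1.2128371261533446), np.float64(1.4966781229293267)])
(array([ 582.22339056, -249.49334403,  201.56935388]), [np.float64(0.7149728097113982), np.float64(0.8972505403688088)])
(array([ 582.62840583, -196.92053645,  153.33100644]), [np.float64(1.3268148297997227), np.float64(1.639082744998573)])
(array([ 591.60640929, -100.99737607,   78.9125927 ]), [np.float64(1.1332721246928692), np.float64(1.371279574332495)])
(array([ 587.80872456, -191.95940728,   88.65703575]), [np.float64(1.0828769684028432), np.float64(1.350422381688261)])
```

View pics/crop1.png

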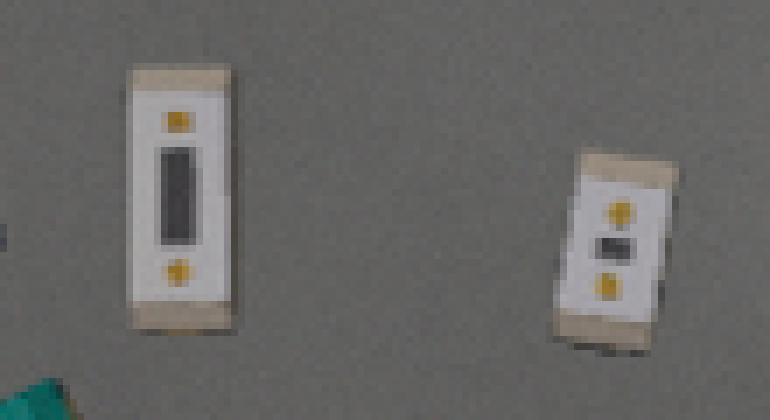

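View pics/crop2.png

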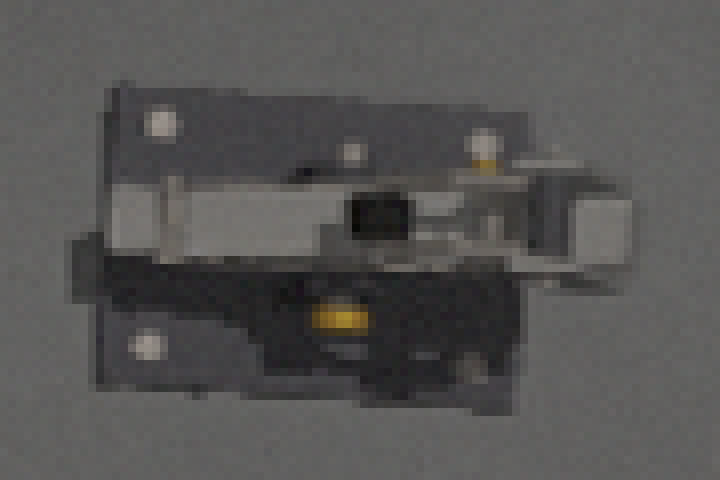

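View pics/crop3.png

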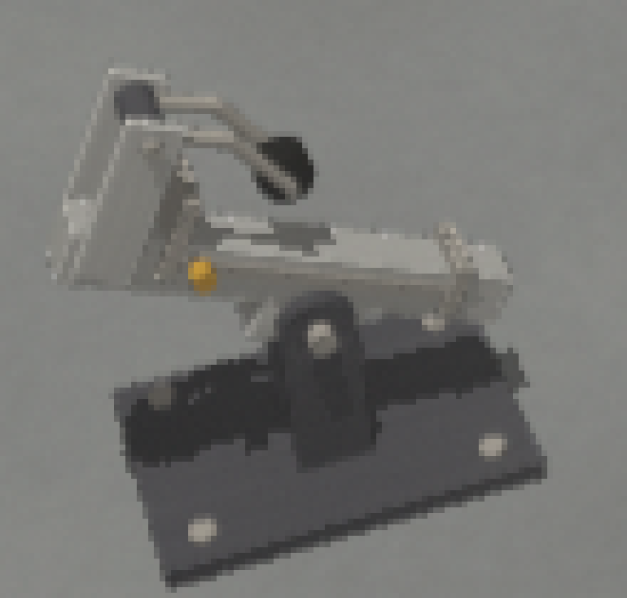

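Crop 1 confirms it: the long white holder (centre about 549, 343, axis along world x) is clearly longer than the short one at right. Crop 2 shows the rail sloping up towards −y, with the dark roller under the fork near the upper part of the rail. I'll go for wrist views on the way.

move_arm:
  steps:
    - [1,20,-20,36,0,0,0.1]
    - [1,55,-45,70,0,0,0.2]
    - [1,90,-70,100,0,0,0.23]
    - [1,128,-90,110,0,0,0.23]
    - [1,165,-110,120,0,0,0.23]

```text
clock: 1.62
position: [283.0, 512.1, 345.3]
ee_rot: [1.0, 0.001, 0.001, -0.002]
contact_force: [0.3, 0.9, -0.6]
gripper_width: 85.5
```

move_arm:
  steps:
    - [1,38,-15,0,0,0,0]
    - [1,76,-30,0,0,0,0]
    - [1,114,-45,0,0,0,0]
    - [1,152,-60,0,0,0,0]
    - [1,190,-75,0,0,0,0]

```text
clock: 2.03
position: [473.7, 436.6, 342.8]
ee_rot: [1.0, 0.0, 0.0, -0.0]
contact_force: [-0.4, 0.3, 0.6]
gripper_width: 85.5
```

```bash
python3 - <<'E'
from h import *
s=readout.read_state();print(s['clock'],s['position'],s['ee_rot'],s['joints'])
p=shot('wrist','w1'); print(p['tvec'],R.from_rotvec(np.ravel(p['rvec'])).as_matrix().round(2), proj(p,[[549,343,30],s['position']]))
for k in ['long_holder_centre','short_holder_centre']: print(k,[(np.round(d['uv']).tolist(),onz(p,d['uv'],15).round(1),round(d['conf'],2)) for d in nets.tip_of(k,p)])
E
```

```text
2.0333 [473.74305766 436.56188363 342.84302248] [ 9.99999960e-01  1.95110836e-04  1.07323774e-04 -1.76347254e-04] [ 9.95239384e-01  3.70879964e-01  2.60301872e-01 -1.20615675e-05
 -1.45980553e+00  5.75948498e-01]
[436.35420924 374.94358024 632.05153711] [[ 0.   -1.   -0.  ]
 [-0.95 -0.    0.31]
 [-0.31  0.   -0.95]] [[319.47394384 101.7934994 ]
 [258.59328075 243.01107567]]
long_holder_centre [([258.0, 178.0], array([421.5, 438.6,  15. ]), 0.98), ([355.0, 194.0], array([392.8, 265.8,  15. ]), 0.84), ([319.0, 100.0], array([550.9, 341.2,  15. ]), 0.81), ([242.0, 85.0], array([574.1, 463.8,  15. ]), 0.63)]
short_holder_centre [([442.0, 117.0], array([525.3, 138.4,  15. ]), 0.73)]
```

View pics/w1.png

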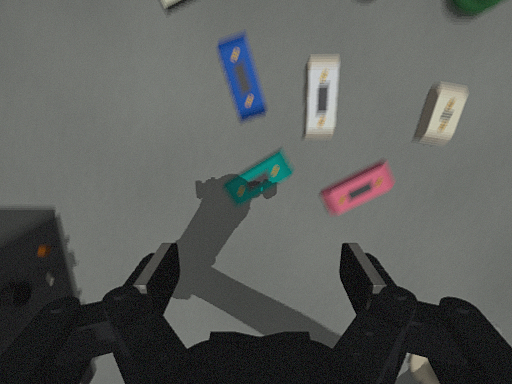

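The wrist view has the long white holder at (320,100), i.e. world (550, 342), which agrees with the top view. Now two wrist views of the cradle.

move_arm:
  steps:
    - [1,0,-41,2,0,0,0]
    - [1,0,-82,5,0,0,0]
    - [1,0,-123,8,0,0,0]
    - [1,0,-164,10,0,0,0]
    - [1,0,-205,10,0,0,0]

```text
clock: 2.6
position: [471.2, 231.6, 353.4]
ee_rot: [1.0, 0.001, 0.001, -0.001]
contact_force: [1.6, 0.1, 1.1]
gripper_width: 85.6
```

move_arm:
  steps:
    - [1,0,-41,0,0,0,0]
    - [1,0,-82,0,0,0,0]
    - [1,0,-123,0,0,0,0]
    - [1,0,-164,0,0,0,0]
    - [1,0,-205,0,0,0,0]

```text
clock: 3.02
position: [471.1, 26.6, 353.2]
ee_rot: [1.0, 0.001, 0.001, -0.0]
contact_force: [0.8, -0.1, 0.2]
gripper_width: 85.2
```

move_arm:
  steps:
    - [1,0,-41,0,0,0,0]
    - [1,0,-82,0,0,0,0]
    - [1,0,-123,0,0,0,0]
    - [1,0,-150,0,0,0,0]
    - [1,0,-150,0,0,0,0]

```text
clock: 3.43
position: [471.5, -125.2, 352.8]
ee_rot: [1.0, -0.002, 0.0, 0.0]
contact_force: [-0.0, 0.8, -0.7]
gripper_width: 85.8
```

```bash
python3 - <<'E'
from h import *
s=readout.read_state();print(s['clock'],s['position'],s['ee_rot'],s['joints'])
p=shot('wrist','w2')
for k in ['seat','cradle','fork_hinge','roller_axle','rail_foot']: print(k,[(np.round(d['uv'],1).tolist(),round(d['conf'],2)) for d in nets.tip_of(k,p)])
E
```

```text
3.4333 [ 471.45946954 -125.23084099  352.75579823] [ 9.99998128e-01 -1.90374128e-03  4.02656431e-05  3.43994711e-04] [ 7.45678976e-02  8.04807038e-02 -9.42486489e-02  7.02836158e-04
 -1.39603928e+00  1.49229875e+00]
seat [([306.8, 66.7], 0.96)]
cradle []
fork_hinge [([386.9, 59.9], 0.64)]
roller_axle [([324.6, 60.5], 0.69)]
rail_foot [([245.3, 64.1], 0.82)]
```

View pics/w2.png

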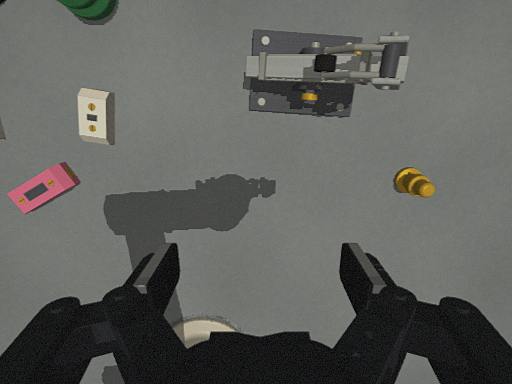

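The cradle shows at the top of the picture: rail foot about (245,64), roller (325,62), hinge (390,58). Now a second, closer view looking up the slope.

move_arm:
  steps:
    - [1,24,5,0,0,0,-0.12]
    - [1,48,10,-5,0,0,-0.24]
    - [1,72,15,-10,0,0,-0.36]
    - [1,95,20,-15,0,0,-0.48]
    - [1,114,25,-15,0,0,-0.6]

```text
clock: 4.15
position: [587.2, -95.4, 336.0]
ee_rot: [0.955, -0.297, -0.001, 0.0]
contact_force: [0.2, 0.5, -0.3]
gripper_width: 85.6
```

move_arm:
  steps:
    - [1,0,0,-5,0,0,-0.12]
    - [1,0,0,-10,0,0,-0.24]
    - [1,0,0,-10,0,0,-0.36]
    - [1,0,0,-10,0,0,-0.48]
    - [1,0,0,-10,0,0,-0.6]

```text
clock: 4.57
position: [586.3, -95.7, 327.4]
ee_rot: [0.824, -0.566, -0.0, 0.0]
contact_force: [0.3, -0.6, 0.0]
gripper_width: 85.3
```

move_arm:
  steps:
    - [1,0,0,0,0,0,-0.12]
    - [1,0,0,0,0,0,-0.24]
    - [1,0,0,0,0,0,-0.36]
    - [1,0,0,0,0,0,-0.37]
    - [1,0,0,0,0,0,-0.37]

```text
clock: 4.98
position: [586.2, -96.1, 327.6]
ee_rot: [0.709, -0.705, -0.0, -0.0]
contact_force: [-0.2, -0.6, -0.3]
gripper_width: 85.6
```

```bash
python3 - <<'E'
from h import *
s=readout.read_state();print(s['clock'],s['position'],s['ee_rot'],s['joints'])
p=shot('wrist','w3')
for k in ['seat','cradle','fork_hinge','roller_axle','rail_foot']: print(k,[(np.round(d['uv'],1).tolist(),round(d['conf'],2)) for d in nets.tip_of(k,p)])
E
```

```text
4.9833 [586.23588961 -96.14483852 327.59576619] [ 7.08996818e-01 -7.05211677e-01 -1.92924509e-05 -3.98084163e-05] [ 1.09749116e-01  2.82738349e-01  9.73198782e-02 -8.13977175e-05
 -1.38534008e+00 -1.04381104e-01]
seat [([253.6, 91.9], 0.85)]
cradle [([260.9, 81.7], 0.96)]
fork_hinge [([262.0, 1.0], 0.59)]
roller_axle [([254.6, 76.4], 0.7)]
rail_foot [([251.3, 148.6], 0.77)]
```

View pics/w3.png

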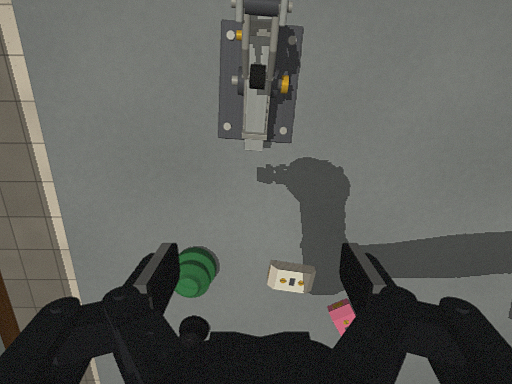

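```bash
python3 - <<'E'
import cv2
a=cv2.imread('pics/w2.png');b=cv2.imread('pics/w3.png')
def g(im,x0,y0,x1,y1,f,n):
    c=cv2.resize(im[y0:y1,x0:x1],None,fx=f,fy=f,interpolation=2)
    for x in range(x0-x0%20+20,x1,20): cv2.putText(c,str(x),((x-x0)*f,10),0,.35,(0,255,255));cv2.line(c,((x-x0)*f,12),((x-x0)*f,20),(0,255,255))
    for y in range(y0-y0%20+20,y1,20): cv2.putText(c,str(y),(0,(y-y0)*f),0,.35,(0,255,255));cv2.line(c,(22,(y-y0)*f),(30,(y-y0)*f),(0,255,255))
    cv2.imwrite(n,c)
g(a,235,20,420,125,4,'pics/w2c.png'); g(b,195,0,325,160,4,'pics/w3c.png')
E
```

```text
(no output)
```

View pics/w2c.png

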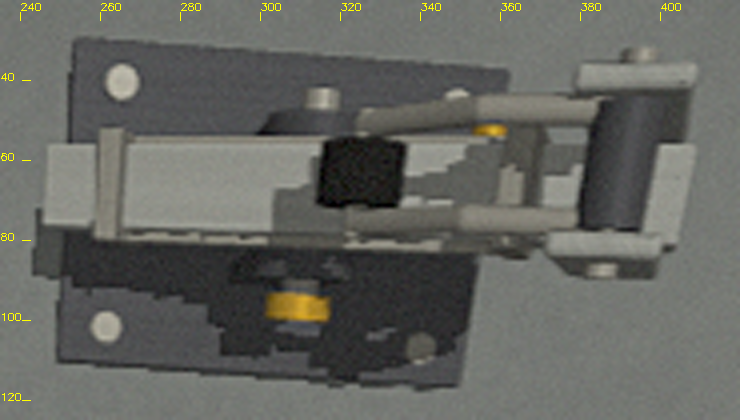

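View pics/w3c.png

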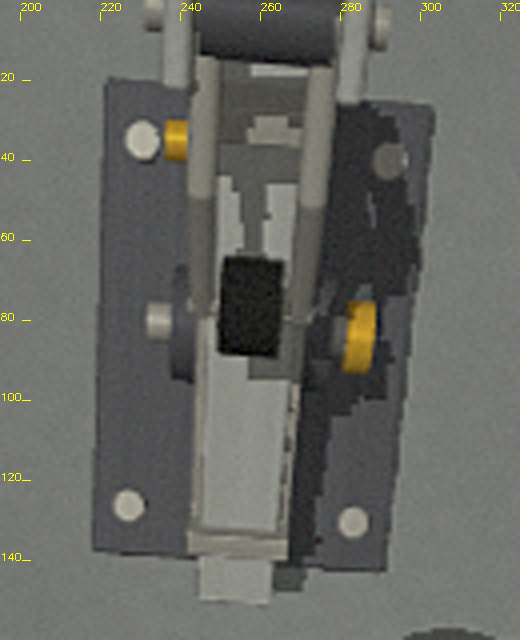

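```bash
cat > fit.py <<'E'
from h import *
from scipy.optimize import least_squares
L=lambda n:pickle.load(open(f'pics/{n}.pkl','rb'))
T,S,W2,W3=L('top0'),L('scene0'),L('w2'),L('w3')
seat=np.array([0,0,30.])
F=dict(seat=seat,foot=seat+[-86,0,0],hinge=seat+[98,0,50],roll=seat+[32,0,34],fl=seat+[-86,-13,0],fr=seat+[-86,13,0])
obs=[(T,'seat',(327,179),2),(T,'hinge',(357,177),2),(T,'roll',(334,177),2),(T,'foot',(303,177),2),
(S,'seat',(186,237),2),(S,'hinge',(154.5,214),2),(S,'roll',(180,224.5),1.5),(S,'foot',(218,242),2.5),
(W2,'seat',(306.8,66.7),2),(W2,'hinge',(391.3,60.5),1),(W2,'roll',(325.3,63.1),1),
(W2,'foot',(246.3,65.8),1.2),(W3,'foot',(253.7,150.5),.7),(W3,'roll',(257.6,76.3),.7),(W3,'seat',(253.6,91.9),2),
(W3,'fl',(245,150),1),(W3,'fr',(262.5,151),1),(W3,'hinge',(262.5,4),2)]
def pose(q):
    px,py,h,s=q[:4]; pz=88
    x=np.array([np.cos(h)*np.cos(s),np.sin(h)*np.cos(s),np.sin(s)]); y=np.array([-np.sin(h),np.cos(h),0]); z=np.cross(x,y)
    return np.c_[x,y,z],np.array([px,py,pz])
def res(q,full=False):
    M,o=pose(q); r=[]
    for p,k,uv,s in obs: r.append((proj(p,o+M@F[k])[0]-uv)/(1 if full else s))
    return np.array(r) if full else np.ravel(r)
if __name__=='__main__':
    # fl/fr: world left of image in w3
    q0=[586,-175,-np.pi/2,.52]
    so=least_squares(res,q0,loss='soft_l1')
    q=so.x; print(q[:2].round(1),np.degrees(q[2:]).round(2)); r=res(q,True)
    for (p,k,uv,s),e in zip(obs,r): print(p['shot'],k,e.round(1))
    M,o=pose(q); print(M.round(3)); print('seat',(o+M@seat).round(1),'foot',(o+M@F['foot']).round(1),'hinge',(o+M@F['hinge']).round(1))
    print('std',np.sqrt(np.diag(np.linalg.inv(so.jac.T@so.jac)))*[1,1,57,57])
    np.save('q.npy',q)
    for p,n in((W2,'w2'),(W3,'w3')):
        im=cv2.resize(p['frame'],None,fx=4,fy=4)
        def ln(*P):
            u=proj(p,[o+M@(seat+np.array(a,float)) for a in P]); u=(u*4+1.5).astype(int); cv2.polylines(im,[u.reshape(-1,1,2)],False,(0,0,255),1)
        ln((-86,-13,0),(60,-13,0));ln((-86,13,0),(60,13,0));ln((-86,-13,0),(-86,13,0))
        for c in(-1,1): ln((98,21*c,60),(98,21*c,40)); ln(*[(32+12*np.cos(t),8*c,34+12*np.sin(t)) for t in np.linspace(0,6.3,30)])
        ln((98,-21,50),(98,21,50)); 
        wp=[(0,-40,-30),(0,40,-30)]; ln(*wp)
        im=im[80:500,940:1680] if n=='w2' else im[0:600,780:1300]
        cv2.imwrite(f'pics/{n}_ov.png',im)
E
python3 fit.py
```

```text
[ 587.6 -197.9] [-93.37  25.79]
2 seat [ 3.1 -1.5]
2 hinge [ 1.4 -0.6]
2 roll [ 3.3 -0.5]
2 foot [ 0.1 -0. ]
1 seat [-0.   0.2]
1 hinge [-1.2  1.4]
1 roll [-1.8 -0.1]
1 foot [-0.8 -1.6]
4 seat [-0.5  0.3]
4 hinge [-1.3  0.5]
4 roll [0.1 0.2]
4 foot [-0.4  0.9]
5 foot [-0.2 -0.1]
5 roll [-0.5 -0. ]
5 seat [ 3.1 -0.1]
5 fl [17.7  1. ]
5 fr [-18.2  -1.2]
5 hinge [-1.8  0. ]
[[-0.053  0.998  0.026]
 [-0.899 -0.059  0.434]
 [ 0.435  0.     0.9  ]]
seat [ 588.4 -184.9  115. ] foot [ 593.  -107.6   77.6] hinge [ 584.5 -251.2  202.7]
std [0.47270623 0.57715931 0.50793306 0.51015485]
```

```bash
sed -i "s/'fl',(245,150)/'fr',(245,150)/; s/'fr',(262.5,151)/'fl',(262.5,151)/" fit.py; python3 fit.py; python3 - <<'E'
from h import *
p=pickle.load(open('pics/w3.pkl','rb'))
# plate corners (w3c px/4 + off)
c=[(93/4+195,550/4),(385/4+195,571/4),(433/4+195,104/4),(107/4+195,78/4)]
for z in(0,12):
    w=np.array([onz(p,u,z) for u in c]); print(w.round(1).tolist())
    for i,j in((0,3),(1,2)): d=w[j]-w[i]; print(np.degrees(np.arctan2(d[1],d[0])),np.linalg.norm(d))
    for i,j in((0,1),(3,2)): d=w[j]-w[i]; print(np.degrees(np.arctan2(d[1],d[0]))+90,np.linalg.norm(d))
    print(w.mean(0))
E
```

```text
[ 587.6 -197.9] [-93.34  25.77]
2 seat [ 3.1 -1.5]
2 hinge [ 1.4 -0.6]
2 roll [ 3.3 -0.5]
2 foot [0.1 0. ]
1 seat [-0.   0.1]
1 hinge [-1.2  1.4]
1 roll [-1.8 -0.1]
1 foot [-0.8 -1.6]
4 seat [-0.5  0.4]
4 hinge [-1.3  0.5]
4 roll [0.1 0.2]
4 foot [-0.4  0.9]
5 foot [-0.1 -0.1]
5 roll [-0.4 -0. ]
5 seat [ 3.1 -0.1]
5 fr [-0.6 -0.1]
5 fl [0.2 0. ]
5 hinge [-1.8 -0. ]
[[-0.053  0.998  0.025]
 [-0.899 -0.058  0.434]
 [ 0.435  0.     0.901]]
seat [ 588.4 -184.9  115. ] foot [ 592.9 -107.5   77.6] hinge [ 584.5 -251.3  202.6]
std [0.45789504 0.49437815 0.43539599 0.45689174]
[[653.3, -115.4, 0.0], [531.1, -107.3, 0.0], [520.4, -280.3, 0.0], [641.2, -288.1, 0.0]]
-93.99419154729007 173.13362716867616
-93.53975805637101 173.30799568177954
266.23586157091177 122.49008460416646
266.31838058617143 121.11634572493142
[ 586.48677089 -197.78576952    0.        ]
[[651.6, -116.9, 12.0], [532.4, -109.1, 12.0], [522.0, -277.7, 12.0], [639.8, -285.2, 12.0]]
-93.99419154729009 168.71688893847215
-93.53975805637103 168.88680921069613
266.23586157091177 119.36529222073729
266.31838058617143 118.0265982090156
[ 586.45786973 -197.23054305   12.        ]
```

View pics/w2_ov.png

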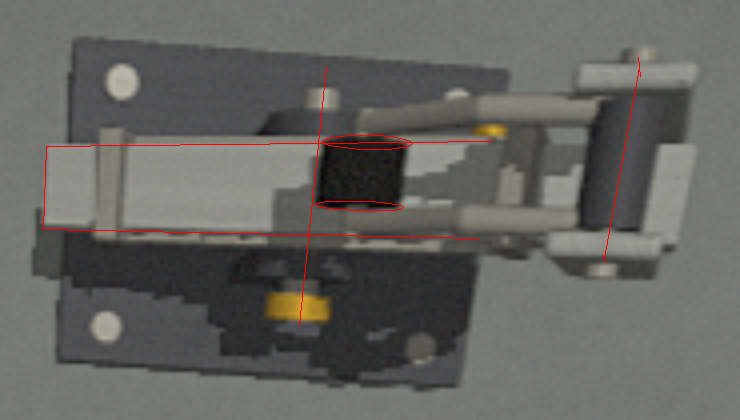

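View pics/w3_ov.png

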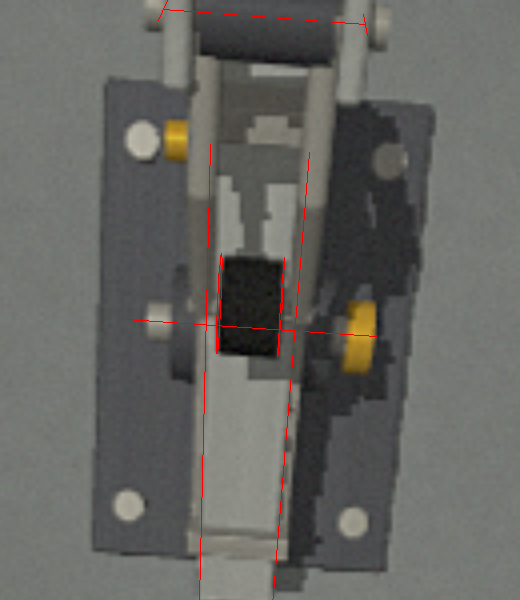

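The overlay matches both views to within about 1 px: seat ≈ (588.5, −185, 115), heading −93.4°, slope 25.8°. Now to the holder.

move_arm:
  steps:
    - [0.4,-4,33,0,0,0,0.12]
    - [0.4,-8,67,0,0,0,0.24]
    - [0.4,-12,101,-5,0,0,0.36]
    - [0.4,-16,134,-12,0,0,0.48]
    - [0.4,-20,168,-20,0,0,0.6]

```text
clock: 5.7
position: [565.9, 71.9, 307.9]
ee_rot: [0.886, -0.463, 0.0, -0.0]
contact_force: [-0.3, 0.4, -0.3]
gripper_width: 60.0
```

move_arm:
  steps:
    - [0.4,-4,33,-15,0,0,0.12]
    - [0.4,-8,67,-30,0,0,0.24]
    - [0.4,-12,101,-45,0,0,0.36]
    - [0.4,-16,134,-65,0,0,0.48]
    - [0.4,-20,168,-85,0,0,0.6]

```text
clock: 6.12
position: [545.9, 240.3, 222.4]
ee_rot: [0.984, -0.181, 0.001, -0.001]
contact_force: [0.5, 0.9, -0.1]
gripper_width: 59.8
```

move_arm:
  steps:
    - [0.4,-2,33,-15,0,0,0.12]
    - [0.4,-3,67,-35,0,0,0.24]
    - [0.4,-4,95,-60,0,0,0.36]
    - [0.4,-4,102,-80,0,0,0.37]
    - [0.4,-4,102,-90,0,0,0.37]

```text
clock: 6.53
position: [540.6, 342.0, 129.0]
ee_rot: [1.0, 0.002, -0.002, 0.001]
contact_force: [-0.2, 0.4, -0.1]
gripper_width: 59.8
```

```bash
python3 - <<'E'
from h import *
s=readout.read_state();print(s['clock'],s['position'],s['ee_rot'],s['joints'],s['gripper_width'])
p=shot('wrist','w4')
for k in ['long_holder_centre']: print(k,[(np.round(d['uv'],1).tolist(),onz(p,d['uv'],15).round(1),round(d['conf'],2)) for d in nets.tip_of(k,p)])
E
```

```text
6.5333 [540.60878215 341.99422794 128.95530545] [ 0.99999598  0.0015724  -0.00185992  0.00144984] [ 8.16186056e-01  4.94440097e-01 -8.53384623e-02 -8.53769430e-04
 -9.95679714e-01  7.58221138e-01] 59.793656366136716
long_holder_centre [([258.7, 178.8], array([546.5, 341.9,  15. ]), 0.76), ([325.6, 307.2], array([397. , 266.4,  15. ]), 0.73), ([125.5, 144.6], array([578.7, 464.2,  15. ]), 0.64)]
```

View pics/w4.png

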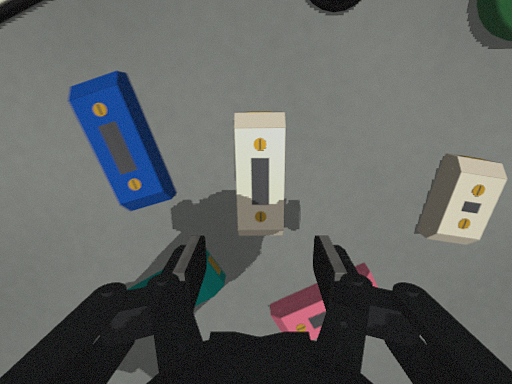

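```bash
python3 - <<'E'
from h import *
p=pickle.load(open('pics/w4.pkl','rb'))
print(onz(p,(235,112.5),18),onz(p,(285,112.5),18)); print(onz(p,(260,144),30),onz(p,(260.5,216.5),30),onz(p,(259.5,181),30))
E
```

```text
[607.59443895 362.87042738  18.        ] [607.74516854 319.09311472  18.        ]
[581.99553697 340.92588813  30.        ] [514.00011936 340.15689157  30.        ] [548.73176328 341.2300107   30.        ]
```

The holder is centred under the jaws (slot at (260,181), centre ≈ (548, 341)), square to the tool. Descending.

move_arm:
  steps:
    - [0.4,0,-0.5,-38,0,0,0]
    - [0.4,0,-1,-76,0,0,0]
    - [0.4,0,-1,-105,0,0,0]
    - [0.4,0,-1,-120,0,0,0]
    - [0.4,0,-1,-126,0,0,0]

```text
clock: 7.05
position: [541.9, 337.6, 5.3]
ee_rot: [1.0, -0.001, -0.001, 0.001]
contact_force: [-0.8, 0.4, -0.2]
gripper_width: 59.6
```

move_arm:
  steps:
    - [-0.6,0,0,0,0,0,0]
    - [-0.6,0,0,0,0,0,0]
    - [-0.6,0,0,0,0,0,0]
    - [-0.6,0,0,0,0,0,0]
    - [-0.6,0,0,0,0,0,0]

```text
clock: 7.47
position: [542.6, 339.9, 8.0]
ee_rot: [1.0, 0.0, 0.001, -0.001]
contact_force: [-1.2, -1.3, 1.0]
gripper_width: 42.7
```

move_arm:
  steps:
    - [-0.6,0,0,0,0,0,0]
    - [-0.6,0,0,0,0,0,0]

```text
clock: 7.63
position: [542.7, 340.0, 8.0]
ee_rot: [1.0, 0.0, 0.001, -0.0]
contact_force: [-1.3, -0.9, 4.3]
gripper_width: 42.6
```

```bash
python3 - <<'E'
from h import *
s=readout.read_state();print(s)
E
```

```text
{'clock': 7.6333, 'joints': array([ 8.12122591e-01,  6.32704359e-01, -1.94749772e-01,  7.52357831e-04,
       -7.41788993e-01,  7.58548499e-01]), 'joint_vel': array([-4.24567208e-05,  1.77230398e-03,  2.79275489e-03,  9.29858991e-04,
       -1.08110911e-03, -5.80541818e-04]), 'joint_efforts': array([  0.34952916, -43.47083688,  13.4334147 ,   2.75713474,
         0.50523296,   0.1304837 ]), 'position': array([542.65111205, 339.95788464,   8.00106993]), 'ee_rot': array([ 9.99999643e-01,  2.14526295e-04,  7.18850661e-04, -3.88669758e-04]), 'contact_force': array([-1.3338608 , -0.89762426,  4.33694386]), 'wrist_torque': array([-0.45756986,  0.21826789, -0.13346622]), 'gripper_width': 42.62277218748441}
```

```bash
cat > tgt.py <<'E'
from h import *
from fit import pose
q=np.load('q.npy'); q[0]+=0.4; M,o=pose(q); seat=o+M@[0,0,30.]
def tcp(xc,lift,g=-5.4,h=8,y=0): return seat+M@np.array([xc+g,y,h+lift])
Rt=np.c_[M[:,0],-M[:,1],-M[:,2]]
if __name__=='__main__':
    print(np.degrees(q[2:]))
    for xc,l in((-65,80),(-65,9),(-10,9),(0,9),(9,9),(0,0)): print(xc,l,tcp(xc,l).round(1))
    s=readout.read_state(); print(s['position'],R.from_matrix(Rt@R.from_quat(s['ee_rot']).as_matrix().T).as_rotvec(), R.from_matrix(Rt).as_quat())
E
python3 tgt.py
```

```text
[-93.34421084  25.76940058]
-65 80 [594.7 -83.4 163.7]
-65 9 [ 592.9 -114.2   99.7]
-10 9 [ 590.  -163.6  123.6]
0 9 [ 589.5 -172.6  128. ]
9 9 [ 589.  -180.7  131.9]
0 0 [ 589.2 -176.5  119.9]
[542.65111205 339.95788464   8.00106993] [-0.36513848 -0.34339869 -1.59974325] [-0.66889529  0.70912243 -0.1530095  -0.16221144]
```

move_arm:
  steps:
    - [-0.6,0,0,15,0,0,0]
    - [-0.6,0,0,50,0,0,0]
    - [-0.6,0,0,90,0,0,0]
    - [-0.6,0,-5,130,0,0,-0.05]
    - [-0.6,0,-20,165,0,0,-0.15]

```text
clock: 8.05
position: [542.3, 321.2, 173.6]
ee_rot: [0.997, -0.075, 0.001, -0.001]
contact_force: [1.6, 0.2, -2.6]
gripper_width: 42.8
```

move_arm:
  steps:
    - [-0.6,4,-32,15,0,0,-0.12]
    - [-0.6,8,-64,30,0,0,-0.24]
    - [-0.6,12,-96,45,0,0,-0.36]
    - [-0.6,16,-128,55,0,0,-0.48]
    - [-0.6,20,-160,60,0,0,-0.6]

```text
clock: 8.47
position: [562.3, 158.6, 233.0]
ee_rot: [0.93, -0.369, 0.001, -0.001]
contact_force: [1.5, -1.0, -3.8]
gripper_width: 42.8
```

move_arm:
  steps:
    - [-0.6,4,-32,0,0,0,-0.12]
    - [-0.6,8,-64,0,0,0,-0.24]
    - [-0.6,12,-96,0,0,0,-0.36]
    - [-0.6,16,-128,0,0,0,-0.48]
    - [-0.6,20,-160,0,0,0,-0.6]

```text
clock: 8.88
position: [581.5, -1.7, 230.9]
ee_rot: [0.779, -0.627, -0.001, 0.0]
contact_force: [0.1, 0.3, -2.6]
gripper_width: 42.8
```

move_arm:
  steps:
    - [-0.6,4,-30,0,0,0,-0.12]
    - [-0.6,8,-50,0,0,0,-0.24]
    - [-0.6,12,-60,0,0,0,-0.28]
    - [-0.6,12,-60,0,0,0,-0.28]
    - [-0.6,12,-60,0,0,0,-0.28]

```text
clock: 9.3
position: [593.9, -60.3, 230.9]
ee_rot: [-0.686, 0.727, 0.001, -0.0]
contact_force: [-0.0, 0.4, -3.1]
gripper_width: 42.7
```

```bash
python3 tgt.py; python3 - <<'E'
from h import *
shot('wrist','w5')
E
```

```text
[-93.34421084  25.76940058]
-65 80 [594.7 -83.4 163.7]
-65 9 [ 592.9 -114.2   99.7]
-10 9 [ 590.  -163.6  123.6]
0 9 [ 589.5 -172.6  128. ]
9 9 [ 589.  -180.7  131.9]
0 0 [ 589.2 -176.5  119.9]
[593.91116131 -60.28569685 230.87967361] [-4.49561554e-01  2.51992423e-02  1.17407315e-04] [-0.66889529  0.70912243 -0.1530095  -0.16221144]
```

View pics/w5.png

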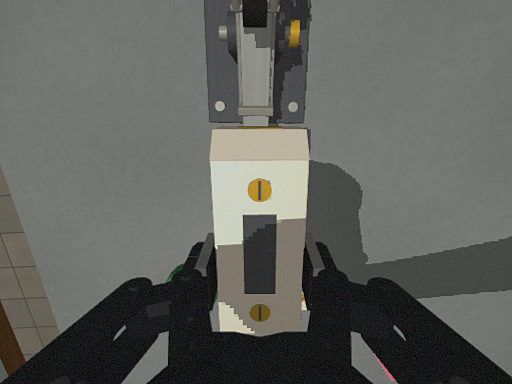

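The holder is held level and centred (column 259), with the rail foot ahead at (255,120). I'll tilt to the slope and go to the foot of the rail, still high.

move_arm:
  steps:
    - [-0.6,0,-5,-10,-0.11,0.006,0]
    - [-0.6,0,-10,-25,-0.22,0.012,0]
    - [-0.6,0.5,-15,-45,-0.33,0.018,0]
    - [-0.6,0.5,-20,-60,-0.4496,0.025,0]
    - [-0.6,0.8,-23,-67,-0.4496,0.025,0]

```text
clock: 9.77
position: [592.8, -80.4, 160.1]
ee_rot: [-0.672, 0.705, -0.153, -0.166]
contact_force: [-1.6, 0.2, -4.6]
gripper_width: 42.4
```

```bash
python3 tgt.py; python3 - <<'E'
from h import *
from tgt import *
p=shot('wrist','w6');S=shot('scene','s6')
im=p['frame'].copy()
def ln(*P):
    u=proj(p,[seat+M@np.array(a,float) for a in P]); cv2.polylines(im,[(u*4+2).astype(int).reshape(-1,1,2)],False,(0,0,255),1)
im=cv2.resize(im,None,fx=4,fy=4,interpolation=2)
ln((-86,-13,0),(20,-13,0));ln((-86,13,0),(20,13,0));ln((-86,-13,0),(-86,13,0))
for c in(-1,1): ln(*[(32+12*np.cos(t),8*c,34+12*np.sin(t)) for t in np.linspace(0,6.3,30)])
cv2.imwrite('pics/w6o.png',im[0:600,640:1440])
cv2.imwrite('pics/s6c.png',cv2.resize(S['frame'][150:300,130:260],None,fx=4.5,fy=4,interpolation=2))
E
```

```text
[-93.34421084  25.76940058]
-65 80 [594.7 -83.4 163.7]
-65 9 [ 592.9 -114.2   99.7]
-10 9 [ 590.  -163.6  123.6]
0 9 [ 589.5 -172.6  128. ]
9 9 [ 589.  -180.7  131.9]
0 0 [ 589.2 -176.5  119.9]
[592.78899792 -80.43387155 160.06447724] [ 0.00585029 -0.00701695 -0.0079433 ] [-0.66889529  0.70912243 -0.1530095  -0.16221144]
```

View pics/w6o.png

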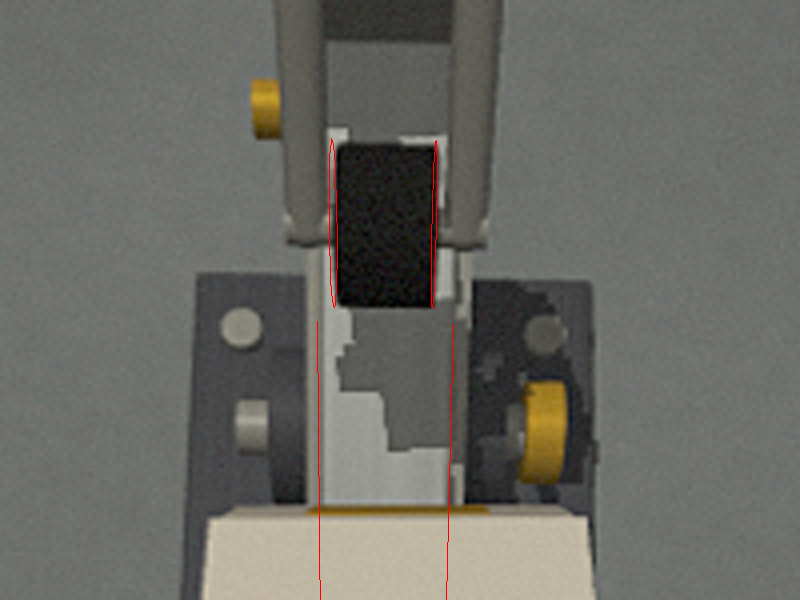

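View pics/s6c.png

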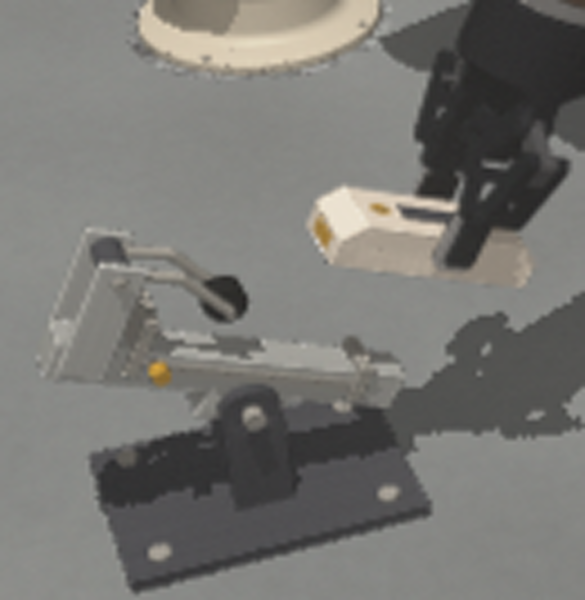

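```bash
python3 - <<'E'
from h import *
from tgt import *
p=pickle.load(open('pics/w5.pkl','rb'))
t=np.array([593.91,-60.29,230.88])
Rz=R.from_quat([-0.686,0.727,0.001,0]).as_matrix()
for uv in[(259.5,190),(259.5,313),(260,254)]:
    print((Rz.T@(onz(p,uv,230.9+22)-t)).round(1))
for uv in[(211,160),(307,160)]: print((Rz.T@(onz(p,uv,230.9+22)-t)).round(1))
for uv in[(211,129.5),(305,129.5)]: print((Rz.T@(onz(p,uv,230.9+10)-t)).round(1))
# rail foot and lip in w5 wrt model: foot centre
print(proj(p,[seat+M@[-86,0,0]]))
E
cat > /dev/null
```

```text
[ 40.8   1.5 -22.1]
[-28.    1.5 -22. ]
[  7.7   1.7 -22. ]
[ 54.6 -19.8 -22.1]
[ 54.6  22.3 -22.1]
[ 66.6 -21.2 -10.1]
[ 66.6  22.7 -10.1]
[[255.72689126 132.37468946]]
```

move_arm:
  steps:
    - [-0.6,0,-11,-22,0,0,0]
    - [-0.6,0,-11,-22,0,0,0]

```text
clock: 10.03
position: [593.8, -94.9, 141.1]
ee_rot: [-0.668, 0.71, -0.152, -0.162]
contact_force: [-1.5, -0.9, -3.4]
gripper_width: 42.8
```

```bash
python3 tgt.py
```

```text
[-93.34421084  25.76940058]
-65 80 [594.7 -83.4 163.7]
-65 9 [ 592.9 -114.2   99.7]
-10 9 [ 590.  -163.6  123.6]
0 9 [ 589.5 -172.6  128. ]
9 9 [ 589.  -180.7  131.9]
0 0 [ 589.2 -176.5  119.9]
[593.75493698 -94.87966699 141.12781256] [-0.00151353 -0.00097316  0.00218581] [-0.66889529  0.70912243 -0.1530095  -0.16221144]
```

move_arm:
  steps:
    - [-0.6,0,-6,-13,0,0,0]
    - [-0.6,0,-12,-27,0,0,0]
    - [-0.6,0,-18,-39,0,0,0]
    - [-0.6,0,-19.3,-41.4,0,0,0]
    - [-0.6,0,-19.3,-41.4,0,0,0]

```text
clock: 10.45
position: [595.3, -114.1, 102.1]
ee_rot: [-0.668, 0.71, -0.154, -0.161]
contact_force: [0.4, -0.4, -2.6]
gripper_width: 43.0
```

```bash
sed -i 's/q\[0\]+=0.4/q[0]+=1.3/; s/g=-5.4/g=-6.0/' tgt.py; python3 tgt.py; python3 - <<'E'
from h import *
p=shot('wrist','w7');S=shot('scene','s7')
a=cv2.resize(p['frame'][0:200,150:370],None,fx=3,fy=3,interpolation=2)
b=cv2.resize(S['frame'][190:300,140:250],None,fx=5,fy=5,interpolation=2)
cv2.imwrite('pics/w7c.png',a);cv2.imwrite('pics/s7c.png',b); s=readout.read_state();print(s['contact_force'],s['wrist_torque'])
E
```

```text
[-93.34421084  25.76940058]
-65 80 [595.6 -82.8 163.4]
-65 9 [ 593.8 -113.6   99.5]
-10 9 [ 590.9 -163.1  123.4]
0 9 [ 590.4 -172.1  127.7]
9 9 [ 589.9 -180.2  131.6]
0 0 [ 590.2 -176.   119.6]
[ 595.34784383 -114.06201831  102.07719112] [-6.40948944e-05  2.60276016e-03  1.37774927e-03] [-0.66889529  0.70912243 -0.1530095  -0.16221144]
[-0.34298921  0.52306654 -2.29926582] [ 1.3168822  -0.062817   -0.04888173]
```

View pics/w7c.png

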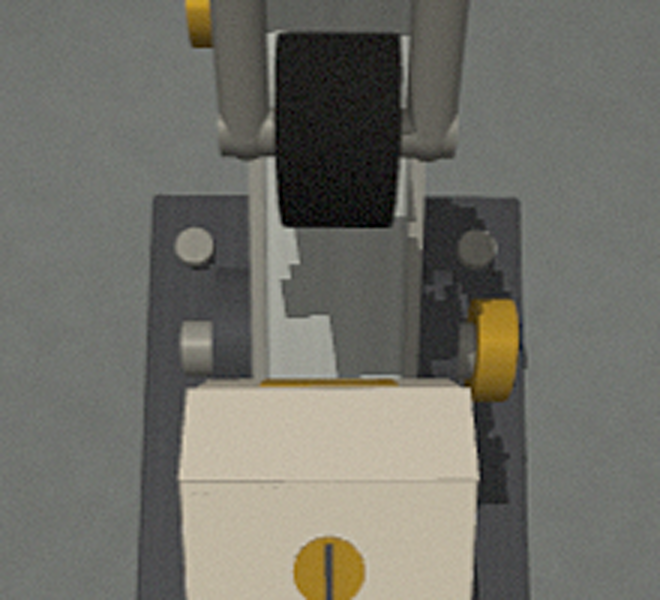

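View pics/s7c.png

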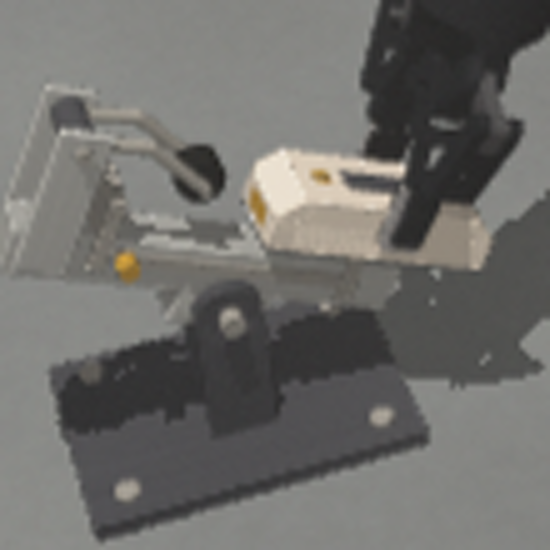

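```bash
cat > lat.py <<'E'
from h import *
from tgt import *
import sys
def oncz(p,uv,z):  # cradle-frame coords rel. seat, on plane z
    o,d=ray(p,uv); o=M.T@(o-seat); d=M.T@d; return (o+d*(z-o[2])/d[2]).round(1)
E
python3 - <<'E'
from lat import *
p=pickle.load(open('pics/w7.pkl','rb'));c=lambda x,y:(150+(x-1)/3,(y-1)/3)
print('roller',oncz(p,c(277,130),34),oncz(p,c(401,130),34))
print('frame L/R',oncz(p,c(250,300),0),oncz(p,c(425,250),0),oncz(p,c(421,360),0))
print('rail inner',oncz(p,c(270,340),0))
print('plate',oncz(p,c(153,196),0),oncz(p,c(521,197),0))
t=readout.read_state()['position']; lift=(M.T@(t-seat))[2]-8; print('tcp cradle',(M.T@(t-seat)).round(1))
print('holder bevel top edge',oncz(p,c(180,480),30+lift),oncz(p,c(477,480),30+lift),'bevel bottom',oncz(p,c(187,387),18+lift),oncz(p,c(471,387),18+lift),'slot',oncz(p,c(328,570),30+lift))
E
```

```text
roller [32.5  7.1 34. ] [32.4 -9.9 34. ]
frame L/R [10.3 14.6  0. ] [ 18.9 -17.3   0. ] [ -0.4 -17.2   0. ]
rail inner [ 3.2 11.1 -0. ]
plate [27.9 31.2  0. ] [ 27.6 -34.    0. ]
tcp cradle [-69.9   2.4  20.3]
holder bevel top edge [-14.4  21.6  42.3] [-14.5 -21.4  42.3] bevel bottom [-2.4 21.9 30.3] [ -2.5 -21.8  30.3] slot [-28.2   0.2  42.3]
```

The relative view puts the holder 1.5 mm to one side of the rail/roller centreline and 12 mm up instead of 9. I'll correct that and slide up under the roller.

move_arm:
  steps:
    - [-0.6,-1.6,-1.2,-2.7,0,0,0]
    - [-0.6,-2.0,-9.3,1.2,0,0,0]
    - [-0.6,-2.5,-17.4,5.1,0,0,0]
    - [-0.6,-2.9,-25.5,9.0,0,0,0]
    - [-0.6,-3.1,-28.2,10.3,0,0,0]

```text
clock: 10.97
position: [591.9, -142.2, 111.2]
ee_rot: [-0.668, 0.71, -0.153, -0.16]
contact_force: [1.9, 3.6, -10.4]
gripper_width: 42.8
```

```bash
cat > st.py <<'E'
from lat import *
s=readout.read_state(); print(s['clock'],'tcp cradle',(M.T@(s['position']-seat)).round(2),'F cradle',(M.T@s['contact_force']).round(2),'T',(M.T@s['wrist_torque']).round(2),'w',round(s['gripper_width'],1),'rot',(M.T@R.from_matrix(Rt@R.from_quat(s['ee_rot']).as_matrix().T).as_rotvec()).round(4))
E
python3 st.py; python3 - <<'E'
from h import *
p=shot('wrist','w8');
cv2.imwrite('pics/w8c.png',cv2.resize(p['frame'][0:200,150:370],None,fx=3,fy=3,interpolation=2))
E
```

```text
10.9667 tcp cradle [-40.09  -0.24  15.11] F cradle [-7.81  1.71 -7.75] T [0.32 3.32 0.07] w 42.8 rot [-0.0025 -0.0028  0.0026]
```

View pics/w8c.png

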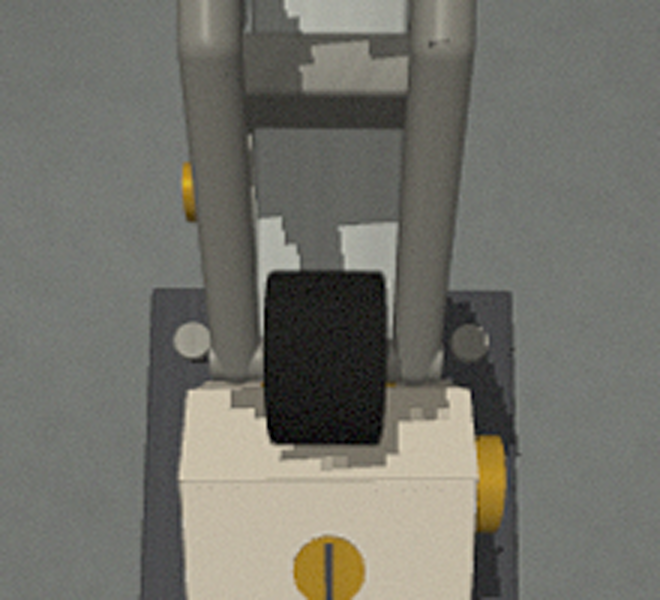

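Riding up: the roller is on the bevel, centred at (325,358) against the holder's centreline at 327. Raising 2 mm for lip clearance and going on.

move_arm:
  steps:
    - [-0.6,-0.2,-3.6,3.5,0,0,0]
    - [-0.6,-0.5,-8,6,0,0,0]
    - [-0.6,-0.7,-12,8,0,0,0]
    - [-0.6,-0.9,-16,10,0,0,0]
    - [-0.6,-0.9,-17.1,10.5,0,0,0]

```text
clock: 11.43
position: [590.5, -160.4, 122.6]
ee_rot: [-0.668, 0.71, -0.154, -0.163]
contact_force: [1.0, -2.3, -8.8]
gripper_width: 42.4
```

```bash
python3 st.py
```

```text
11.4333 tcp cradle [-18.75  -0.63  17.46] F cradle [-1.78  1.12 -8.94] T [0.41 1.66 0.08] w 42.4 rot [0.0001 0.0019 0.002 ]
```

move_arm:
  steps:
    - [-0.6,-0.1,-1.8,0.9,0,0,0]
    - [-0.6,-0.2,-3.6,1.7,0,0,0]
    - [-0.6,-0.2,-3.6,1.7,0,0,0]

```text
clock: 11.68
position: [590.3, -163.3, 123.9]
ee_rot: [-0.668, 0.71, -0.154, -0.162]
contact_force: [1.4, -3.4, -8.5]
gripper_width: 42.6
```

```bash
python3 st.py; python3 - <<'E'
from h import *
p=shot('wrist','w9');S=shot('scene','s9')
cv2.imwrite('pics/w9c.png',cv2.resize(p['frame'][0:250,150:370],None,fx=2.4,fy=2.4,interpolation=2))
cv2.imwrite('pics/s9c.png',cv2.resize(S['frame'][190:300,140:250],None,fx=5,fy=5,interpolation=2))
E
```

```text
11.6833 tcp cradle [-15.53  -0.65  17.38] F cradle [-0.7   1.57 -9.16] T [0.32 1.51 0.06] w 42.6 rot [-0.0002  0.0012  0.0017]
```

View pics/w9c.png

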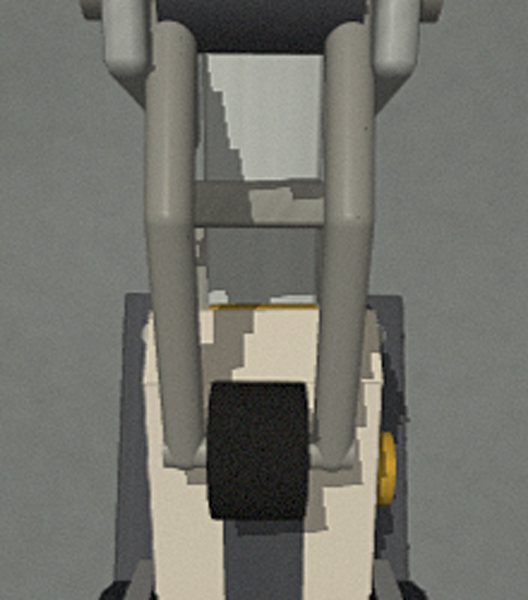

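View pics/s9c.png

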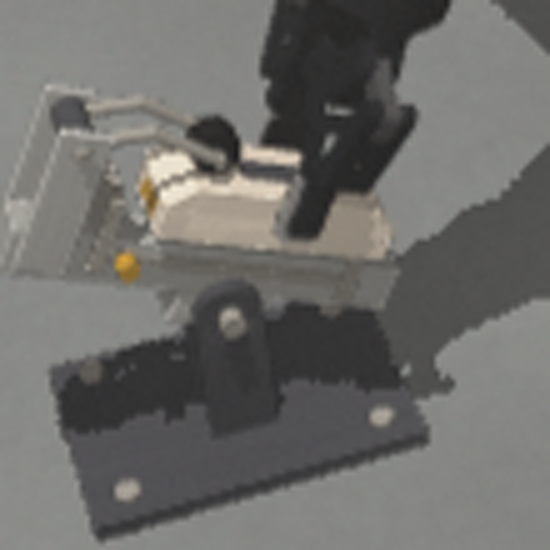

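```bash
python3 - <<'E'
from lat import *
p=pickle.load(open('pics/w9.pkl','rb'));c=lambda x,y:(150+(x-1)/2.4,(y-1)/2.4)
print('stop front',oncz(p,c(260,226),24),'stop back',oncz(p,c(260,182),24),'holder end',oncz(p,c(260,307),27.4))
print('roller',oncz(p,c(208,455),51),oncz(p,c(308,455),51),'slot',oncz(p,c(225,560),39.4),oncz(p,c(302,560),39.4), 'holder',oncz(p,c(148,383),39.4),oncz(p,c(382,383),39.4),'wires',oncz(p,c(148,200),51),oncz(p,c(374,200),51))
E
```

```text
stop front [66.9 -1.5 24. ] stop back [74.8 -1.5 24. ] holder end [52.  -1.5 27.4]
roller [29.4  7.4 51. ] [29.4 -9.7 51. ] slot [ 3.8  5.6 39.4] [ 3.8 -9.7 39.4] holder [39.6 19.  39.4] [ 39.5 -23.8  39.4] wires [70.2 15.4 51. ] [ 70.1 -18.9  51. ]
```

The wrist view shows the back stop's front edge at about (257,94), which is x ≈ 67 on the rail, with the holder's end at about 52. About 15 mm to go, so I'll advance 11 mm and then creep.

move_arm:
  steps:
    - [-0.6,0.4,-2.7,1.3,0,0,0]
    - [-0.6,0.3,-5.4,2.6,0,0,0]
    - [-0.6,0.1,-8.1,3.9,0,0,0]
    - [-0.6,0,-9.9,4.8,0,0,0]
    - [-0.6,0,-9.9,4.8,0,0,0]

```text
clock: 12.2
position: [589.8, -173.1, 128.5]
ee_rot: [-0.668, 0.71, -0.153, -0.163]
contact_force: [-2.0, -2.4, -9.3]
gripper_width: 43.0
```

```bash
python3 st.py
```

```text
12.2 tcp cradle [-4.69 -0.57 17.19] F cradle [-1.76 -1.88 -9.47] T [-0.61  1.52 -0.12] w 43.0 rot [0.0008 0.0011 0.0017]
```

move_arm:
  steps:
    - [-0.6,-0.05,-0.9,0.4,0,0,0]
    - [-0.6,-0.1,-1.8,0.9,0,0,0]

```text
clock: 12.37
position: [589.7, -174.5, 129.0]
ee_rot: [-0.668, 0.709, -0.153, -0.163]
contact_force: [-3.7, -2.1, -8.6]
gripper_width: 42.6
```

```bash
python3 st.py
```

```text
12.3667 tcp cradle [-3.19 -0.56 17.11] F cradle [-1.6  -3.55 -8.75] T [-0.79  1.63 -0.1 ] w 42.6 rot [0.0008 0.0009 0.001 ]
```

move_arm:
  steps:
    - [-0.6,-0.05,-0.9,0.4,0,0,0]
    - [-0.6,-0.05,-0.9,0.4,0,0,0]

```text
clock: 12.53
position: [589.7, -175.5, 129.6]
ee_rot: [-0.668, 0.71, -0.153, -0.163]
contact_force: [-4.4, -2.6, -9.9]
gripper_width: 42.8
```

```bash
python3 st.py
```

```text
12.5333 tcp cradle [-2.09 -0.5  17.16] F cradle [ -1.75  -4.23 -10.14] T [-1.1   1.46 -0.18] w 42.8 rot [0.0007 0.001  0.0012]
```

move_arm:
  steps:
    - [-0.6,-0.05,-0.9,0.4,0,0,0]
    - [-0.6,-0.05,-0.9,0.4,0,0,0]

```text
clock: 12.7
position: [589.7, -176.3, 130.0]
ee_rot: [-0.668, 0.709, -0.153, -0.163]
contact_force: [-5.0, -2.1, -9.1]
gripper_width: 42.6
```

```bash
python3 st.py
```

```text
12.7 tcp cradle [-1.16 -0.47 17.15] F cradle [-1.77 -4.88 -9.21] T [-1.22  1.47 -0.14] w 42.6 rot [0.0006 0.0009 0.0011]
```

move_arm:
  steps:
    - [-0.6,-0.1,-0.9,0.4,0,0,0]
    - [-0.6,-0.1,-0.9,0.4,0,0,0]

```text
clock: 12.87
position: [589.7, -177.2, 130.4]
ee_rot: [-0.668, 0.709, -0.153, -0.163]
contact_force: [-3.8, -2.6, -9.2]
gripper_width: 43.2
```

```bash
python3 st.py
```

```text
12.8667 tcp cradle [-0.16 -0.4  17.15] F cradle [-1.51 -3.63 -9.51] T [-1.22  1.46 -0.15] w 43.2 rot [0.0003 0.0009 0.0011]
```

move_arm:
  steps:
    - [-0.6,-0.1,-0.9,0.4,0,0,0]
    - [-0.6,-0.1,-0.9,0.4,0,0,0]

```text
clock: 13.03
position: [589.8, -177.6, 130.6]
ee_rot: [-0.668, 0.71, -0.153, -0.162]
contact_force: [-4.7, 1.1, -8.5]
gripper_width: 42.6
```

```bash
python3 st.py
```

```text
13.0333 tcp cradle [ 0.22 -0.28 17.15] F cradle [-4.4  -4.79 -7.32] T [-1.41  2.18 -0.23] w 42.6 rot [-0.0004 -0.0002  0.0013]
```

move_arm:
  steps:
    - [-0.6,-0.05,-0.9,0.4,0,0,0]
    - [-0.6,-0.05,-0.9,0.4,0,0,0]

```text
clock: 13.2
position: [589.9, -177.6, 130.6]
ee_rot: [-0.669, 0.71, -0.153, -0.161]
contact_force: [-6.2, 4.2, -9.9]
gripper_width: 42.9
```

```bash
python3 st.py; python3 - <<'E'
from h import *
p=shot('wrist','w10')
cv2.imwrite('pics/w10c.png',cv2.resize(p['frame'][0:250,150:370],None,fx=2.4,fy=2.4,interpolation=2))
E
```

```text
13.2 tcp cradle [ 0.28 -0.17 17.18] F cradle [-7.72 -6.46 -7.23] T [-1.78  3.15 -0.33] w 42.9 rot [-0.001  -0.0014  0.0013]
```

View pics/w10c.png

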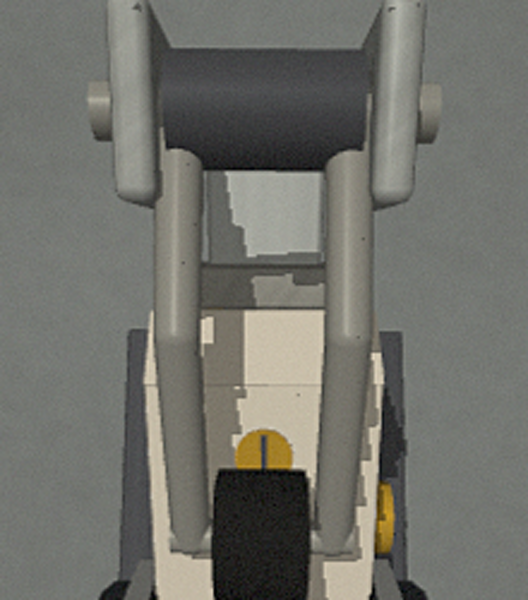

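```bash
python3 - <<'E'
from lat import *
p=pickle.load(open('pics/w10.pkl','rb'));c=lambda x,y:(150+(x-1)/2.4,(y-1)/2.4)
m=lambda a,b,y,z:(oncz(p,c(a,y),z)+oncz(p,c(b,y),z))/2
print('roller',m(213,308,545,51),'holder edge',m(150,383,383,39.2),'slot',m(264.5,264.5,450,39.2),'wires',m(157,370,345,62),'hingebarrel',m(162,370,110,50),'stop',m(202,327,290,24))
print('lug outer',m(110,416,170,50), 'plate',m(130,404,350,-20))
E
```

```text
roller [28.6  -1.15 51.  ] holder edge [55.45 -2.25 39.2 ] slot [42.6 -1.8 39.2] wires [65.8  -1.65 62.  ] hingebarrel [98.4 -2.1 50. ] stop [70.85 -1.9  24.  ]
lug outer [90.3 -1.6 50. ] plate [ 52.15  -2.6  -20.  ]
```

Stop contact confirmed: Fx rises to −7.7 N with no more motion, and in the picture the end touches the stop bar at (265,308). The holder is centred within about 0.3 mm of the lugs, wires and stop. Backing off ~0.8 mm, easing the side force, and lowering square to the rail.

move_arm:
  steps:
    - [-0.6,-0.4,2.4,-1.1,0,0,0]
    - [-0.6,-0.4,2.4,-1.1,0,0,0]
    - [-0.6,-0.4,1.5,-2.9,0,0,0]
    - [-0.6,-0.5,0.6,-4.7,0,0,0]
    - [-0.6,-0.5,0.6,-4.7,0,0,0]

```text
clock: 13.67
position: [589.8, -178.5, 126.5]
ee_rot: [-0.669, 0.709, -0.154, -0.162]
contact_force: [-4.2, -1.9, -8.4]
gripper_width: 42.8
```

```bash
python3 st.py
```

```text
13.6667 tcp cradle [-0.78 -0.2  13.11] F cradle [-1.71 -4.1  -8.53] T [-0.99  1.48 -0.13] w 42.8 rot [-0.0012  0.0006  0.0009]
```

move_arm:
  steps:
    - [-0.6,0,-0.9,-1.8,0,0,0]
    - [-0.6,-0.1,-1.7,-3.6,0,0,0]
    - [-0.6,-0.1,-1.7,-3.6,0,0,0]

```text
clock: 13.92
position: [589.9, -180.0, 123.0]
ee_rot: [-0.669, 0.709, -0.154, -0.162]
contact_force: [-4.3, -1.4, -8.0]
gripper_width: 43.0
```

```bash
python3 st.py
```

```text
13.9167 tcp cradle [-0.9  -0.02  9.26] F cradle [-2.01 -4.18 -7.94] T [-0.94  1.54 -0.17] w 43.0 rot [-0.0017  0.0005  0.0008]
```

move_arm:
  steps:
    - [-0.6,0,-0.4,-0.9,0,0,0]
    - [-0.6,0,-0.4,-0.9,0,0,0]

```text
clock: 14.08
position: [590.0, -180.3, 122.3]
ee_rot: [-0.669, 0.709, -0.154, -0.162]
contact_force: [-2.9, -2.4, -8.1]
gripper_width: 42.9
```

```bash
python3 st.py
```

```text
14.0833 tcp cradle [-0.97  0.03  8.52] F cradle [-1.21 -2.71 -8.4 ] T [-0.9   1.46 -0.07] w 42.9 rot [-0.0017  0.0006  0.0008]
```

move_arm:
  steps:
    - [-0.6,-0.1,-0.4,-0.9,0,0,0]
    - [-0.6,-0.1,-0.4,-0.9,0,0,0]

```text
clock: 14.25
position: [590.0, -180.4, 122.1]
ee_rot: [-0.669, 0.709, -0.154, -0.162]
contact_force: [-4.4, 0.7, -5.0]
gripper_width: 43.2
```

```bash
python3 st.py
```

```text
14.25 tcp cradle [-1.   0.1  8.3] F cradle [-2.6  -4.47 -4.3 ] T [-1.31  1.54 -0.08] w 43.2 rot [-0.0024  0.001   0.0008]
```

move_arm:
  steps:
    - [-0.6,-0.1,-0.4,-0.9,0,0,0]
    - [-0.6,-0.1,-0.4,-0.9,0,0,0]

```text
clock: 14.42
position: [590.0, -180.4, 122.0]
ee_rot: [-0.669, 0.709, -0.155, -0.162]
contact_force: [-5.9, 4.4, -0.3]
gripper_width: 42.8
```

```bash
python3 st.py
```

```text
14.4167 tcp cradle [-0.96  0.08  8.24] F cradle [-3.73 -6.11  1.51] T [-2.16  1.89 -0.12] w 42.8 rot [-0.0031  0.0014  0.0008]
```

```bash
python3 - <<'E'
from h import *
p=shot('wrist','w11');S=shot('scene','s11');T=shot('top','t11')
cv2.imwrite('pics/w11c.png',cv2.resize(p['frame'][0:250,150:370],None,fx=2.4,fy=2.4,interpolation=2))
cv2.imwrite('pics/s11c.png',cv2.resize(S['frame'][190:280,140:240],None,fx=6,fy=6,interpolation=2))
E
```

```text
(no output)
```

View pics/s11c.png

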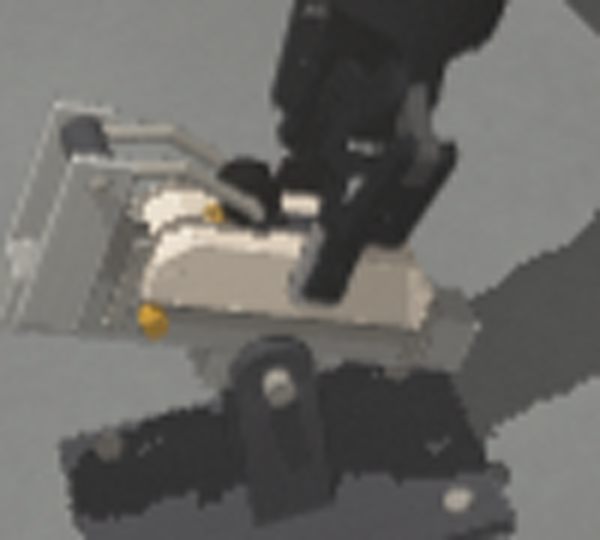

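View pics/w11c.png

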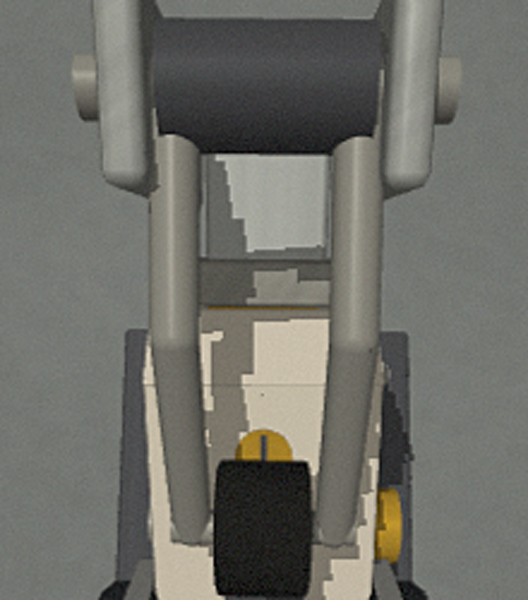

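Seated: end close to the stop (265,308), flat, roller on top at (262,525). I'll ease the side load, then open.

move_arm:
  steps:
    - [-0.6,-0.6,0.2,0.5,0,0,0]
    - [-0.6,-0.6,0.2,0.5,0,0,0]
    - [-0.6,-0.6,0.2,0.5,0,0,0]

```text
clock: 14.82
position: [590.0, -180.4, 122.0]
ee_rot: [-0.669, 0.709, -0.155, -0.161]
contact_force: [-4.7, 3.5, -0.2]
gripper_width: 42.8
```

```bash
python3 st.py
```

```text
14.8167 tcp cradle [-1.01  0.05  8.26] F cradle [-3.01 -4.89  1.24] T [-1.38  1.72 -0.04] w 42.8 rot [-0.004   0.0006  0.0007]
```

move_arm:
  steps:
    - [-0.6,-1.0,0,0,0,0,0]
    - [-0.6,-1.5,0,0,0,0,0]
    - [-0.6,-1.5,0,0,0,0,0]

```text
clock: 15.07
position: [589.9, -180.3, 122.1]
ee_rot: [-0.669, 0.709, -0.155, -0.16]
contact_force: [1.4, 0.8, -1.1]
gripper_width: 42.9
```

```bash
python3 st.py
```

```text
15.0667 tcp cradle [-1.03 -0.05  8.34] F cradle [-1.28  1.33 -0.57] T [0.48 1.26 0.02] w 42.9 rot [-0.0068 -0.0003  0.0005]
```

move_arm:
  steps:
    - [0,0,0,0,0,0,0]
    - [0.2,0,0,0,0,0,0]
    - [0.4,0,0,0,0,0,0]
    - [0.4,0,0,0,0,0,0]
    - [0.4,0,0,0,0,0,0]

```text
clock: 15.48
position: [587.2, -181.0, 121.1]
ee_rot: [-0.669, 0.709, -0.154, -0.162]
contact_force: [0.6, -0.7, -0.3]
gripper_width: 59.7
```

```bash
python3 st.py; python3 - <<'E'
from h import *
p=shot('wrist','w12');S=shot('scene','s12')
cv2.imwrite('pics/w12c.png',cv2.resize(p['frame'][0:300,120:400],None,fx=2,fy=2,interpolation=2))
E
```

```text
15.4833 tcp cradle [-0.67 -2.66  7.04] F cradle [ 0.51  0.65 -0.57] T [-0.04  0.9   0.01] w 59.7 rot [-0.001   0.0009  0.001 ]
```

View pics/w12c.png

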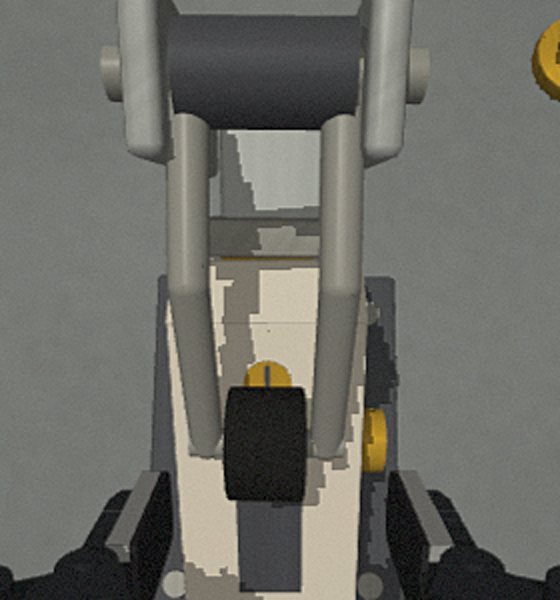

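Released; the holder stays put. Withdrawing square to the rail.

move_arm:
  steps:
    - [0.4,2,4.3,9,0,0,0]
    - [0.4,2.5,13,27,0,0,0]
    - [0.4,3,26,54,0,0,0]
    - [0.4,4,43,90,0,0,0]
    - [0.4,5,60,125,0,0,0]

```text
clock: 16.0
position: [591.9, -120.1, 247.6]
ee_rot: [-0.669, 0.709, -0.153, -0.162]
contact_force: [1.2, 0.3, -1.0]
gripper_width: 59.8
```

move_arm:
  steps:
    - [0.4,0,30,20,0,0,0]
    - [0.4,0,55,30,0,0,0]
    - [0.4,0,60,30,0,0,0]
    - [0.4,0,60,30,0,0,0]

```text
clock: 16.33
position: [592.8, -58.9, 276.9]
ee_rot: [-0.67, 0.709, -0.154, -0.161]
contact_force: [-0.6, -0.8, -1.2]
gripper_width: 59.8
```

```bash
python3 st.py; python3 - <<'E'
from h import *
p=shot('wrist','w13');S=shot('scene','s13');T=shot('top','t13')
cv2.imwrite('pics/w13c.png',p['frame'])
cv2.imwrite('pics/w13z.png',cv2.resize(p['frame'][0:220,160:340],None,fx=2.7,fy=2.7,interpolation=2))
cv2.imwrite('pics/s13c.png',cv2.resize(S['frame'][190:290,130:250],None,fx=6,fy=6,interpolation=2))
cv2.imwrite('pics/t13c.png',cv2.resize(T['frame'][100:290,80:420],None,fx=2.3,fy=2.3,interpolation=2))
E
```

```text
16.3333 tcp cradle [-42.98  -4.2  200.53] F cradle [ 0.2  -0.57 -1.47] T [-0.04  0.88  0.  ] w 59.8 rot [-0.004  -0.0008 -0.0008]
```

View pics/w13c.png

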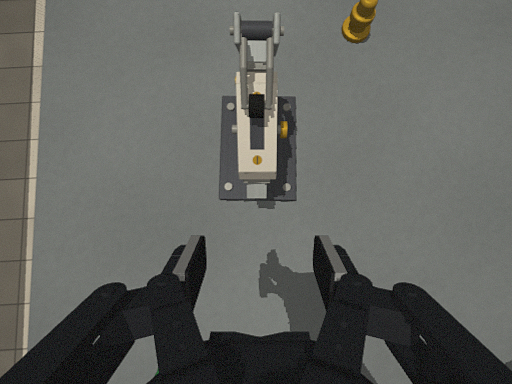

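View pics/s13c.png

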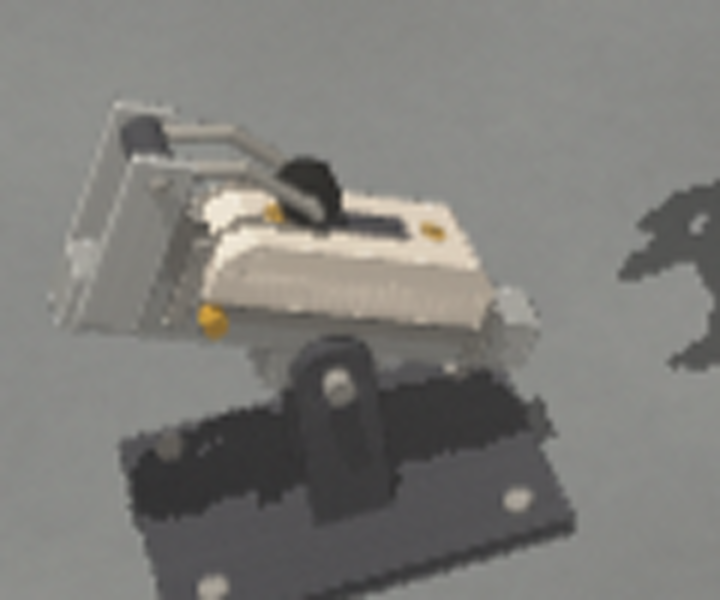

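View pics/t13c.png

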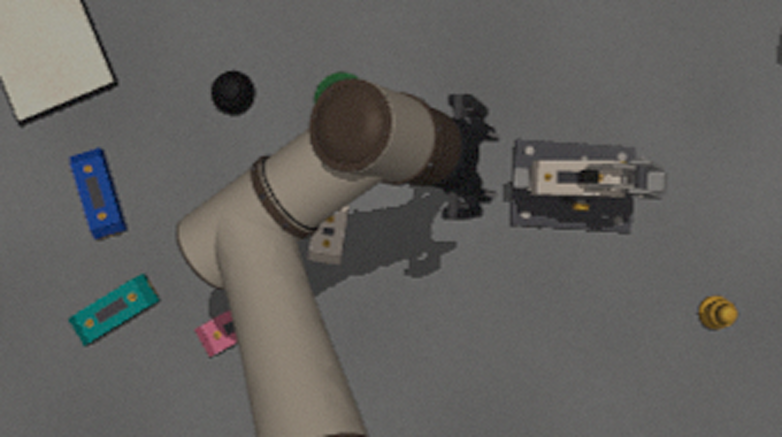

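```bash
python3 - <<'E'
import cv2
p=cv2.imread('pics/w13c.png'); cv2.imwrite('pics/w13z.png',cv2.resize(p[55:205,205:310],None,fx=4,fy=4,interpolation=2))
E
```

```text
(no output)
```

View pics/w13z.png

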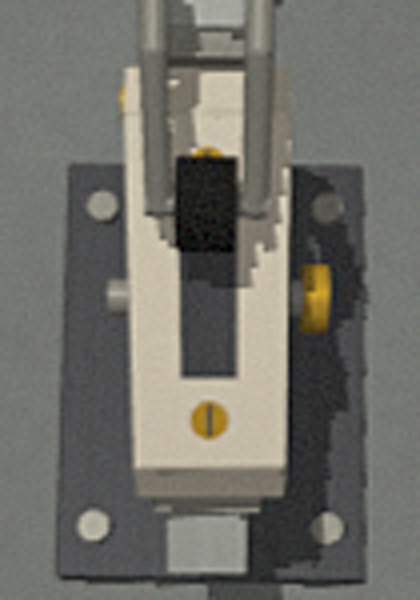

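```bash
python3 - <<'E'
from lat import *
p=pickle.load(open('pics/w13.pkl','rb'));c=lambda x,y:(205+(x-1.5)/4,55+(y-1.5)/4)
m=lambda a,b,y,z:(a,(oncz(p,c(a,y),z)+oncz(p,c(b,y),z))/2,oncz(p,c(a,y),z)-oncz(p,c(b,y),z))
print('lower bevel top',m(133,285,466,30)); print('bevel bottom',m(137,284,496,18)); print('lip',m(153,261,509,6)); print('rail foot',m(167,246,573,0)); print('holder upper',m(126,288,110,30)); print('roller',m(178,237,205,42)); print('slot',m(181,238,370,30)); print('foot model', oncz(p,proj(p,[seat+M@[-86,0,0]])[0],0))
E
```

```text
lower bevel top (133, array([-41.65,  -2.15,  30.  ]), array([-0.1, 43.9,  0. ]))
bevel bottom (137, array([-54.05,  -2.4 ,  18.  ]), array([-0.1, 44.4,  0. ]))
lip (153, array([-61.65,  -1.2 ,   6.  ]), array([-0.1, 34. ,  0. ]))
rail foot (167, array([-85.15,  -0.9 ,   0.  ]), array([-0.1, 25.8,  0. ]))
holder upper (126, array([54.15, -1.7 , 30.  ]), array([-0.1, 42.4,  0. ]))
roller (178, array([30.6, -2. , 42. ]), array([ 0. , 15.2,  0. ]))
slot (181, array([-14. ,  -2.3,  30. ]), array([ 0., 16.,  0.]))
foot model [-86.   0.   0.]
```

```bash
python3 -c "
from bench import workorder,readout
print(workorder.job_done(), readout.read_state()['clock'])"
```

```text
the job is handed in; nothing more can be done
the job is handed in; nothing more can be done
```

The long white fuse holder is seated on the cradle's rail and the job was handed in at about 16.5 s, well under the 48 s limit. `job_done` gives no verdict, so this rests on my own checks.

I tilted the holder to the measured slope of about 25.8° and slid it up under the roller about 9 mm off the rail. It met the back stop at about 8 N. I then backed off about 1 mm, lowered it until the rail took the load, eased the side force, opened the jaws and withdrew.

**Last checks:**
- **Seating:** the holder lies flat with its upper end about 1 mm from the back stop and the roller on its top. Its lower end, at about x = −54 mm, is inside the lip.
- **Centring:** its middle is about 0.6 mm off the rail's centreline, with about 0.6° of yaw. At the lower end alone the offset read about 1.2 mm. My measurement is good to about 0.5 mm.
- **Cradle and other parts:** the cradle looks unmoved, with the rail foot within 1 mm of where I first measured it. The parts visible in the last top view had not moved. The insulator, short holder and pink look-alike were partly hidden behind the arm there.

**Disagreement:** the wrist camera and the arm's own position readings differed sideways by 1 to 2 mm. I centred the holder from the pictures and not from the arm's reading.

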